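# Clamp the stepped paper-drill bit in the bench chuck

### The arm

A 6-joint arm with a two-finger parallel gripper is mounted at the origin on the work surface. World frame = base frame: x ahead of the robot, y to its left, z up, the work surface at z = 0. Lengths are in m, angles in degrees, forces in N, time in s.
With the tool pointing down it reaches from about 0.3 to 0.75 m from the base axis. Payload 8.5 kg.
Tool frame: the origin (TCP) lies at the very end of the fingers, on their centre line; the grasp point (between the pads) lies env.pinch_z behind it (env.pinch_z is the distance from the TCP to the grasp point, in m); z points along the fingers, y is the line along which they close (so a half turn about z gives the same grasp; the last joint's range is limited). The gripper opens to 85 mm and grips with 20 to 120 N. Pads are 22 mm wide; open, the fingers measure 114 mm over their backs; the gripper's body (76 mm by 85 mm) begins 54 mm behind the grasp point. The pads swing forward as they close: fully open they stand 13 mm farther back than shut.
Start: joints at [57.221, 21.807, 74.336, -0, 83.858, -12.336], TCP at [0.192, 0.515, 0.231] pointing down, gripper open.
Joint ranges: [-178.18, 178.18], [-50.72, 133.34], [12.68, 142.11], [-81.47, 261.47], [9.98, 163.14], [-165.26, 165.26]. Speed limits (degrees/s): [136.94, 136.94, 180, 180, 180, 180].

### API

Orientations are given as a 3x3 rotation matrix whose columns are the frame's x, y, z axes.
In Python, from rig import telemetry, get_image, env gives the robot as it stands. The module is installed in compiled form; this text tells all that it offers.
- The arm moves only by the tool apply_moves, never from a script. Its argument "series" is a list of rows, each a list of 7 numbers: the shift along the tool's x, y, z in mm, then the turn, a rotation vector about the tool's x, y, z in degrees, then the opening, from 0 (shut) to 1 (fully open). A call has 1 to 12 rows; each row shifts and turns the commanded pose from where the row before left it, along the tool's axes as they then stand; what a row does not reach is not made up. A row lasts 1/8 s, in which the tool goes at most 62.5 mm and 10.7 degrees, less where a joint would pass 70% of its speed; a pose out of reach is approached as far as the arm can. A call with a gripper value outside its range is refused whole. The fingers move at their own pace and stop on an object; "grip_force" is the grip in N (left out, the last holds). Time passes only in rows, so rows that do not move let the fingers close. It gives the time, the measured TCP pose, the force, the opening and the grip force at its end, in the units of the state.
- telemetry.observe(): the state, without advancing time (a new reading comes with each control period).
- get_image(name): name is "side" or "top" or "wrist"; returns a dict with "frame" (420x560x3 uint8, red, green, blue), "z_map" (420x560 float32, m along the optical axis (not along the pixel's ray), 0 where there is no reading), "vertical_fov" (degrees; the focal length in pixels is half the picture's height over the tangent of half this angle, whatever the lens; pixels are square), "cx", "cy" (the principal point, pixels), "eye" and "attitude" of the camera in the world; the wrist camera has in their place "mount" (4x4, takes a point from camera to tool coordinates, whose origin is the TCP and whose axes are the flange's). Camera axes: x right, y up, looking along -z (the intrinsics and any distortion apply to the point x, -y, -z); pixel columns grow to the right and rows downward; lengths in m; the calibration is good to about 2 mm. A picture is of the moment at which its call begins: read the wrist's pose just before it.
- env.close_job(): hands the job in; it is judged then, once.
The state is a dict: "time_s": time; "q": joint angles; "qvel": joint speeds; "joint_efforts": joint torques, N m; "position": TCP position; "tool_rot": TCP orientation; "ft_force": force on the tool from outside, world axes, zero at the start; "wrist_torque": the same for the moment, N m; "grip_width": finger opening in m; "gripper_force": force on a finger pad.
Only numpy, scipy, OpenCV 4.12 (cv2) and the standard library are available. Lean on these libraries where they do the work, as an engineer would, in place of code of your own. Each camera call takes 0.05 s, during which the arm holds its last target. There are 200 camera calls.

### The job

Take the stepped hollow paper-drill bit (thick shank below, thinner barrel above) out of the wooden rack and stand it, shank down, on the floor of the open bench chuck. Then turn the chuck's sleeve clockwise, seen from above, as far as it will go (a little over a fifth of a turn), so that the three jaws close firmly on the shank, and let go: the bit must be left standing upright, gripped in the chuck.

Things in the scene. Friction and masses are not known exactly. Their poses are not given: they have to be found in the camera images.
- bit: Stepped steel bit, 82 mm tall, 110 g: shank 18 mm thick up to 50 mm, then a barrel 11 mm thick from 53 mm to the flat top with its dark hole. Origin: centre of the underside, z up. It stands loose in an 18 mm deep hole of a fixed wooden rack 30 mm tall; the other bits (thin 8 mm stem, cone top, 32 mm disc top) stand every 55 mm along its starting y axis, so close the fingers along its x.
- chuck_floor (a point): Centre of the floor inside the fixed bench chuck, on its axis, 20 mm above the bench: the bit's underside goes here. Round grey foot 92 mm wide, top 6 mm below this point. Upright steel sleeve, 58 mm outside diameter, from 8 to 50 mm above this point, open on top; the open jaws inside leave a mouth 34 mm wide. The standing bit rises 32 mm over the sleeve.
- sleeve (a joint): Turn of the sleeve (rad) about the chuck's upright axis: 0 open, growing clockwise seen from above, stop at 1.3; starts at 0 to 0.15. The jaws meet the shank at about 1.1 and then squeeze it. Stiff: 0.4 N m, nearly twice that near the stop, where the jaws squeeze; let go, it springs back to about 1.16 and stays. Grip it across its outside at any heading, the bit between the fingers.
- jaw0: One of the chuck's three equal steel jaws, 120 degrees apart, 10 mm wide, 38 mm tall, 6 mm thick, from 10 to 48 mm above chuck_floor. All move inward together, 7.3 mm per rad of the sleeve. Origin: centre of its underside, 20 mm from the chuck's axis when open; x points to the axis, z up.

How it is judged (in metres and radians):
On the way:
1. the bit stands on the floor of the still open chuck (horizontal distance between bit and chuck_floor below 0.012 m and z of bit in the frame of chuck_floor below 0.006 m and value of joint sleeve below 0.7 rad), for 0.2 s.
At the end, for the whole second after the job is handed in: The bit stands at rest in the chuck: its underside within 5 mm of the axis and no more than 6 mm above the floor, upright within 10 degrees, shank down; the sleeve is turned past 1.0 rad and the jaws press on the shank (more than 2 N on jaw0) (horizontal distance between bit and chuck_floor below 0.005 m and z of bit in the frame of chuck_floor between -0.004 and 0.006 m and angle between bit's own z axis and vertical below 0.17 rad and value of joint sleeve above 1 rad and contact force between jaw0 and bit above 2 N and linear speed of bit below 0.02 m/s); the robot touches nothing.
It also fails if it takes over 54 s, if anything falls off the work surface, if the arm or the gripper's body presses on something with over 40 N, if the wrist force passes 120 N, or if a joint passes its speed limit or range.

## Working session

There is one attempt and no reset: what is moved stays moved. The work goes in short steps, Python scripts to look and compute and a tool call to move; the robot and the scene stay as the last step left them, time stands still between calls to the robot, and variables do not carry over. Pictures are saved under pics/ and viewed, at most 10 in all, crops included, and the job is handed in when it is done.

Besides the shell and the picture viewer there is one more tool, called after "Emit:" by a JSON object that holds its "op" and its "data". apply_moves: Moves the arm, as the interface text tells. Its arguments: {"type":"object","properties":{"series":{"type":"array"},"grip_force":{"type":"number"}},"required":["series"]}

```bash
mkdir -p pics; cat > h.py <<'E'
import numpy as np, cv2
from rig import telemetry, get_image, env
def cam(n):
    s=telemetry.observe(); c=get_image(n)
    if 'mount' in c:
        T=np.eye(4);T[:3,:3]=s['tool_rot'];T[:3,3]=s['position'];M=T@np.array(c['mount']);c['eye']=M[:3,3];c['attitude']=M[:3,:3]
    c['eye']=np.array(c['eye']);c['attitude']=np.array(c['attitude'])
    c['f']=c['frame'].shape[0]/2/np.tan(np.radians(c['vertical_fov']/2)); return c
def rays(c,u,v):
    d=np.stack([(np.asarray(u)-c['cx'])/c['f'],-(np.asarray(v)-c['cy'])/c['f'],-np.ones(np.shape(u))],-1); return d@c['attitude'].T
def onplane(c,u,v,z):
    d=rays(c,u,v); return c['eye']+d*((z-c['eye'][2])/d[...,2])[...,None]
def cloud(c):
    v,u=np.mgrid[0:420,0:560]; return c['eye']+rays(c,u,v)*c['z_map'][...,None]
def save(c,n): cv2.imwrite(f'pics/{n}.png',c['frame'][:,:,::-1])
E
python3 - <<'E'
from h import *
s=telemetry.observe();print(s['time_s'],s['position'],s['tool_rot'],env.pinch_z,s['grip_width'])
for n in('top','side','wrist'):
    c=cam(n);save(c,n);print(n,c['eye'],c['attitude'],c['f'],c['cx'],c['cy'],[k for k in c])
    np.save(f'{n}.npy',c,allow_pickle=True)
E
```

```text
0.0 [0.19194394 0.51509795 0.23070728] [[-9.37010350e-01  3.49300685e-01 -7.97050945e-04]
 [ 3.49301456e-01  9.37009570e-01 -1.24860624e-03]
 [ 3.10705349e-04 -1.44836802e-03 -9.99998903e-01]] 0.0187 0.0852294831618645
top [0.44778855 0.05405331 0.95657388] [[-0.01681898  0.99726645 -0.07194966]
 [-0.99981586 -0.01743961 -0.00800646]
 [-0.00923935  0.07180175  0.99737613]] 425.89877366815523 281.5837487338558 212.25021936153408 ['frame', 'z_map', 'vertical_fov', 'cx', 'cy', 'eye', 'attitude', 'f']
side [0.3033041  0.47798276 0.5638409 ] [[-0.8860511   0.33552079 -0.31990506]
 [-0.46353439 -0.65165799  0.60039798]
 [-0.00702268  0.68027028  0.73292771]] 400.3348895795944 285.002173878349 205.24273922333813 ['frame', 'z_map', 'vertical_fov', 'cx', 'cy', 'eye', 'attitude', 'f']
wrist [0.12241716 0.54323544 0.37355568] [[ 0.34921011 -0.89584079 -0.27481189]
 [ 0.93704308  0.33335265  0.10404941]
 [-0.00160243 -0.29384568  0.95585153]] 349.0311628033738 277.7516704609648 211.63112077461457 ['frame', 'z_map', 'vertical_fov', 'cx', 'cy', 'mount', 'eye', 'attitude', 'f']
```

View pics/top.png

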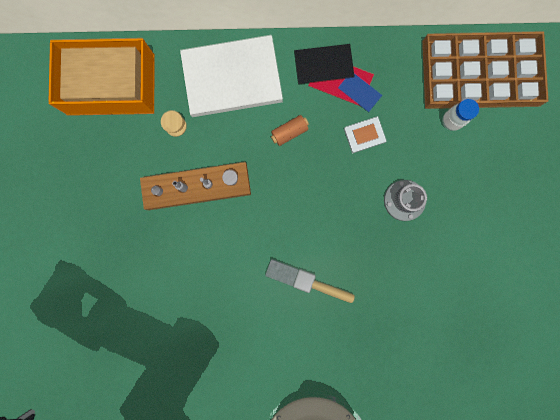

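View pics/side.png

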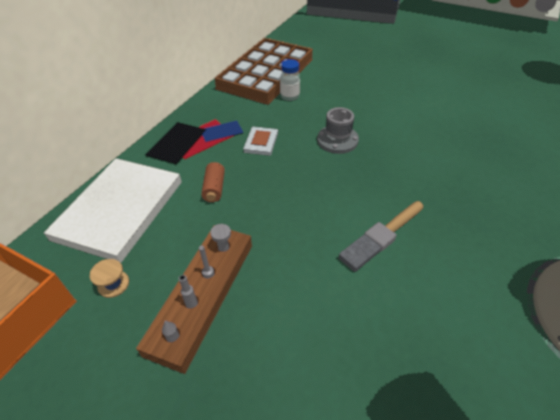

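The top view shows the rack with the stepped bit at about (180,184), and the chuck at about (412,197). The side view shows the bit at (187,292) and the chuck at (340,122).

```bash
python3 - <<'E'
from h import *
for n in('top','side'):
    c=np.load(n+'.npy',allow_pickle=True).item();P=cloud(c);val=c['z_map']>0
    # rough locations via planes
    if n=='top':
        hsv=cv2.cvtColor(c['frame'],cv2.COLOR_RGB2HSV)
        m=((hsv[...,0]<16)&(hsv[...,1]>90)).astype(np.uint8);m[:,:130]=0;m[:,260:]=0;m[:155]=0;m[215:]=0
        k=max(cv2.findContours(m,0,2)[0],key=cv2.contourArea)[:,0]
        w=onplane(c,k[:,0].astype(float),k[:,1].astype(float),.03);print('rack',cv2.minAreaRect((w[:,:2]*1000).astype(np.float32)))
        b0=onplane(c,180.,184.,.09);ch0=onplane(c,412.,197.,.07);print(b0,ch0)
    d=np.hypot(P[...,0]-b0[0],P[...,1]-b0[1])
    for lo,hi in((.04,.06),(.07,.1)):
        q=P[val&(d<.03)&(P[...,2]>lo)&(P[...,2]<hi)];print(n,'bit',lo,len(q),q.mean(0),q.min(0),q.max(0)) if len(q) else 0
    d=np.hypot(P[...,0]-ch0[0],P[...,1]-ch0[1])
    q=P[val&(d<.05)&(P[...,2]>.062)&(P[...,2]<.08)];print(n,'chuck',len(q),q.mean(0),cv2.minEnclosingCircle((q[:,:2]*1000).astype(np.float32)))
E
```

```text
rack ((576.2554931640625, 250.7210235595703), (71.61944580078125, 235.59771728515625), 7.662923336029053)
[0.57213051 0.26870143 0.09      ] [ 0.53888561 -0.21146164  0.07      ]
top bit 0.04 21 [0.57078621 0.27293223 0.05054368] [0.56449479 0.26993766 0.04112633] [0.5816232  0.28059964 0.05987737]
top bit 0.07 40 [0.57229621 0.27740943 0.08905001] [0.56772292 0.27342493 0.07021641] [0.5783464  0.28411178 0.09855173]
top chuck 307 [ 0.53820788 -0.21163575  0.0686852 ] ((538.0819702148438, -212.55523681640625), 29.3150577545166)
side bit 0.04 99 [0.5662999  0.28126421 0.05034886] [0.56198929 0.2718658  0.04013459] [0.57740769 0.28639836 0.0597993 ]
side bit 0.07 115 [0.56946301 0.27882295 0.0853181 ] [0.56481868 0.27219281 0.07003241] [0.57737476 0.2830526  0.09472141]
side chuck 253 [ 0.53562107 -0.21201256  0.06671331] ((535.717041015625, -214.42237854003906), 30.413631439208984)
```

View pics/wrist.png

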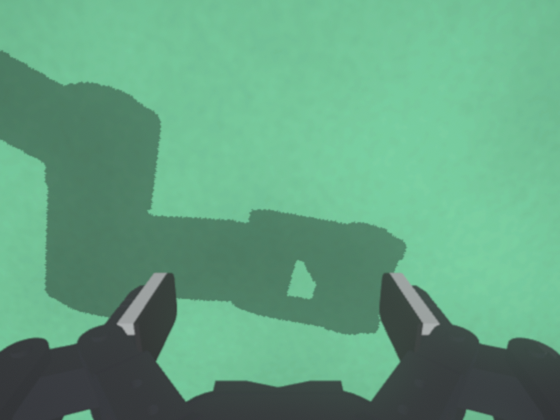

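Wrist view shows only the fingers and the bench. Approaching above the bit.

Emit:
{"op": "apply_moves", "data": {"series": [[-44,-9,3,0,0,0,1],[-44,-9,3,0,0,0,1],[-44,-9,3,0,0,0,1],[-44,-9,3,0,0,0,1],[-44,-9,3,0,0,0,1],[-44,-9,3,0,0,0,1],[-44,-9,3,0,0,0,1],[-44,-9,3,0,0,0,1],[-44,-9,3,0,0,0,1],[-44,-9,3,0,0,0,1]]}}

```text
time_s: 1.4
position: [0.574, 0.2764, 0.2009]
tool_rot: [[-0.937, 0.349, -0.001], [0.349, 0.937, -0.0], [0.001, -0.0, -1.0]]
ft_force: [0.6, 0.3, -1.2]
grip_width: 0.0855
gripper_force: 0.0
```

Emit:
{"op": "apply_moves", "data": {"series": [[0,0,0,0,0,10.3,1],[0,0,0,0,0,10.3,1],[0,0,0,0,0,10.3,1],[0,0,0,0,0,10.3,1],[0,0,0,0,0,10.3,1],[0,0,0,0,0,10.3,1],[0,0,0,0,0,0,1],[0,0,0,0,0,0,1]]}}

```text
time_s: 2.4
position: [0.5729, 0.2773, 0.2011]
tool_rot: [[-0.138, 0.99, -0.0], [0.99, 0.138, -0.0], [-0.0, -0.0, -1.0]]
ft_force: [0.1, -0.9, -0.1]
grip_width: 0.0853
gripper_force: 0.0
```

```bash
python3 - <<'E'
from h import *
c=cam('wrist');save(c,'w2');np.save('w2.npy',c,allow_pickle=True)
print(c['eye'],telemetry.observe()['position'])
P=cloud(c);d=np.hypot(P[...,0]-.572,P[...,1]-.277)
for lo,hi in((.04,.06),(.07,.09),(.0905,.1)):
    q=P[(c['z_map']>0)&(d<.025)&(P[...,2]>lo)&(P[...,2]<hi)];print(lo,len(q),q.mean(0),q.min(0),q.max(0)) if len(q) else 0
E
```

```text
[0.56311263 0.35323381 0.34388937] [0.57291084 0.27732033 0.20120085]
0.04 99 [0.5737635  0.28641148 0.05045984] [0.56597009 0.27875913 0.04040782] [0.58318878 0.2886428  0.05995708]
0.07 89 [0.57400086 0.28372841 0.08022173] [0.56950531 0.2799584  0.07043543] [0.57986513 0.28505574 0.08988512]
0.0905 167 [0.5747612  0.28010962 0.09412023] [0.56964613 0.27427983 0.09053726] [0.57995385 0.28492603 0.09643106]
```

View pics/w2.png

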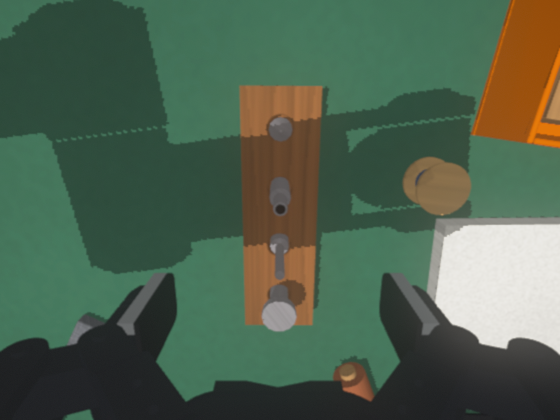

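The wrist view shows the bit with its hole at (280,209), and the rack's length runs along the image columns, so the heading is right. Descending and grasping.

Emit:
{"op": "apply_moves", "data": {"series": [[2,2,30,0,0,0,1],[0,0,35,0,0,0,1],[0,0,35,0,0,0,1],[0,0,20,0,0,0,1],[0,0,14,0,0,0,1],[0,0,0,0,0,0,1],[0,0,0,0,0,0,1]]}}

```text
time_s: 3.32
position: [0.5752, 0.2797, 0.0683]
tool_rot: [[-0.135, 0.991, 0.002], [0.991, 0.135, 0.0], [0.0, 0.002, -1.0]]
ft_force: [-0.9, 0.6, -0.2]
grip_width: 0.0854
gripper_force: 0.0
```

Emit:
{"op": "apply_moves", "data": {"series": [[0,0,0,0,0,0,0.1],[0,0,0,0,0,0,0],[0,0,0,0,0,0,0],[0,0,0,0,0,0,0],[0,0,0,0,0,0,0],[0,0,0,0,0,0,0],[0,0,0,0,0,0,0],[0,0,0,0,0,0,0]], "grip_force": 50}}

```text
time_s: 4.32
position: [0.5747, 0.2796, 0.0675]
tool_rot: [[-0.135, 0.991, 0.0], [0.991, 0.135, 0.0], [0.0, 0.0, -1.0]]
ft_force: [-1.0, 0.1, 2.9]
grip_width: 0.0089
gripper_force: 48.7
```

Emit:
{"op": "apply_moves", "data": {"series": [[0,0,-8,0,0,0,0],[0,0,-16,0,0,0,0],[0,0,-30,0,0,0,0],[0,0,-30,0,0,0,0],[0,0,-30,0,0,0,0],[0,0,-6,0,0,0,0],[0,0,0,0,0,0,0],[0,0,0,0,0,0,0]]}}

```text
time_s: 5.32
position: [0.5742, 0.2795, 0.186]
tool_rot: [[-0.135, 0.991, -0.002], [0.991, 0.135, -0.001], [-0.0, -0.002, -1.0]]
ft_force: [0.0, -0.3, -1.3]
grip_width: 0.0087
gripper_force: 48.8
```

```bash
python3 - <<'E'
from h import *
s=telemetry.observe();print(s['position'],s['grip_width'])
a=cam('side');b=cam('wrist')
for n,c in(('s',a),('w',b)):
    P=cloud(c);p=s['position'];d=np.hypot(P[...,0]-p[0],P[...,1]-p[1])
    for h in range(-60,15,8):
        q=P[(c['z_map']>0)&(d<.02)&(abs(P[...,2]-p[2]-h/1000)<.004)]
        if len(q):print(n,h,len(q),(q.mean(0)-p)*1000,(q.min(0)-p)*1000,(q.max(0)-p)*1000)
A=cv2.resize(a['frame'][170:330,130:290],(400,400));B=b['frame'][100:420,120:440];B=cv2.resize(B,(400,400))
cv2.imwrite('pics/held.png',np.hstack([A,B])[:,:,::-1])
E
```

```text
[0.57419421 0.27945494 0.18595751] 0.008740738868598118
s -60 3 [ -7.23444148   4.16488756 -56.0566037 ] [ -8.76060381   3.35938431 -56.09152822] [ -5.34474716   5.18499103 -56.00027052]
s -52 47 [ -8.0109294    1.68625775 -51.79615574] [-11.63288867  -7.93064189 -55.61754022] [  0.08451806   6.71689575 -48.2975448 ]
s -44 58 [ -8.23588908   1.75341938 -44.0504628 ] [-12.21354311  -7.98526974 -47.99545981] [  0.36719491   6.81973208 -40.22168384]
s -36 53 [ -8.26842638   1.70457575 -35.9773726 ] [-12.13018701  -7.77316126 -39.82021084] [ -0.10639466   7.04268137 -32.44333901]
s -28 57 [ -8.23217872   1.5518741  -28.17360244] [-12.18826395  -6.9991     -31.9817823 ] [  0.05151011   6.98402558 -24.02657169]
s -20 58 [ -7.95403289   2.0810942  -20.27384419] [-12.12066358  -7.1327765  -23.96740292] [  0.30785049   6.60498445 -16.25316568]
s -12 68 [ -7.75867383   1.72664641 -12.1331809 ] [-11.96333723  -7.5988946  -15.98767712] [ 1.51612419  6.67631583 -8.08035022]
s -4 21 [-3.02784507  4.37581714 -5.05818745] [-13.85977458  -0.47575298  -7.75447349] [ 3.38438686  7.39415997 -0.37362896]
[... 727 characters left out ...]
-31.89527833] [  9.37659879   9.24394092 -24.12115153]
w -20 201 [ -0.31735912   7.19411711 -19.97099029] [ -8.09507807   0.98610492 -23.96714476] [  9.03143127   9.37072275 -16.00846968]
w -12 181 [ -0.54342376   7.73123288 -12.18389206] [ -7.4720065    3.37702413 -15.95854777] [ 7.6803017   9.31817106 -8.1030099 ]
w -4 300 [-0.17177082  6.57330028 -3.85891092] [-5.15350443  2.64748306 -7.9566657 ] [ 4.61201824  9.28785299 -0.01207938]
w 4 315 [-0.80324939  7.94785243  5.1168614 ] [-1.63015000e+01  2.06668429e+00  1.54909378e-02] [16.04736801 14.34706618  7.97277264]
w 12 751 [-0.38176654  9.11475135 12.19757085] [-18.115832     2.11969789   8.0068792 ] [16.93354326 14.36608805 15.99382199]
```

View pics/held.png

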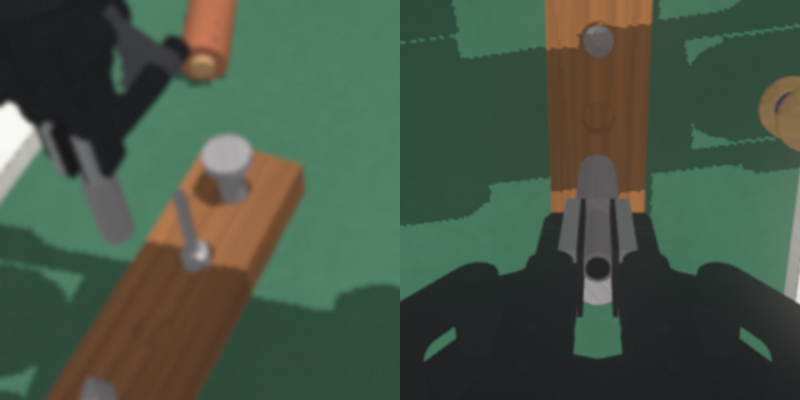

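The pictures show the bit held upright by its barrel (hole at (598,268) in the right half), with its underside 55 mm below the TCP. Moving past the chuck to look at it with the wrist camera.

Emit:
{"op": "apply_moves", "data": {"series": [[-49,-10,0,0,0,0,0],[-49,-10,0,0,0,0,0],[-49,-10,0,0,0,0,0],[-49,-10,0,0,0,0,0],[-49,-10,0,0,0,0,0],[-49,-10,0,0,0,0,0],[-49,-10,0,0,0,0,0],[-49,-10,0,0,0,0,0],[-49,-10,0,0,0,0,0],[-49,-10,0,0,0,0,0],[-49,-10,0,0,0,0,0],[0,0,0,0,0,0,0]]}}

```text
time_s: 6.92
position: [0.5377, -0.2724, 0.1862]
tool_rot: [[-0.131, 0.991, -0.001], [0.991, 0.131, 0.0], [0.0, -0.001, -1.0]]
ft_force: [0.9, 0.9, -1.7]
grip_width: 0.0088
gripper_force: 48.8
```

Emit:
{"op": "apply_moves", "data": {"series": [[0,0,0,0,0,0,0],[0,0,0,0,0,0,0]]}}

```text
time_s: 7.18
position: [0.5386, -0.268, 0.1873]
tool_rot: [[-0.136, 0.991, -0.0], [0.991, 0.136, 0.0], [0.0, -0.0, -1.0]]
ft_force: [0.4, 1.2, -0.6]
grip_width: 0.0084
gripper_force: 48.8
```

```bash
python3 - <<'E'
from h import *
s=telemetry.observe();p=s['position'];print(p,s['q'],s['time_s'])
c=cam('wrist');P=cloud(c);v=c['z_map']>0
d=np.hypot(P[...,0]-.538,P[...,1]+.212)
m=v&(d<.042)&(P[...,2]>.066)&(P[...,2]<.078)
n,l,st,ce=cv2.connectedComponentsWithStats(m.astype(np.uint8));i=1+st[1:,4].argmax()
vv,uu=np.where(l==i);w=onplane(c,uu.astype(float),vv.astype(float),.07)
hull=cv2.convexHull((w[:,:2]*1000).astype(np.float32))
print(len(w),P[l==i].mean(0),cv2.minEnclosingCircle(hull),cv2.fitEllipse(hull))
# foot
m=v&(np.hypot(P[...,0]-.538,P[...,1]+.212)<.06)&(P[...,2]>.009)&(P[...,2]<.02)
h=cv2.convexHull((P[m][:,:2]*1000).astype(np.float32));print('foot',m.sum(),cv2.minEnclosingCircle(h),cv2.fitEllipse(h))
# held bit, shank
d=np.hypot(P[...,0]-p[0],P[...,1]-p[1])
q=P[v&(d<.02)&(P[...,2]<p[2]-.02)&(P[...,2]>p[2]-.05)];print('bit',(q.min(0)-p)*1000,(q.max(0)-p)*1000)
save(c,'w3')
E
```

```text
[ 0.53860638 -0.2680475   0.18730399] [-3.77248555e+01  2.88680984e+01  6.99661077e+01  9.64805879e-03
  8.11888954e+01 -4.55684811e+01] 7.175
1731 [ 0.54023921 -0.21185542  0.06977458] ((540.1328735351562, -212.63319396972656), 28.691852569580078) ((540.2037963867188, -212.62490844726562), (56.93688201904297, 57.09824752807617), 91.37262725830078)
foot 4362 ((540.2408447265625, -212.7473907470703), 45.94397735595703) ((540.2598876953125, -212.7024383544922), (91.33562469482422, 91.35755920410156), 32.44453811645508)
bit [ -8.39228454  -0.83633547 -49.97492048] [  9.37692165   9.47950543 -20.02844477]
```

View pics/w3.png

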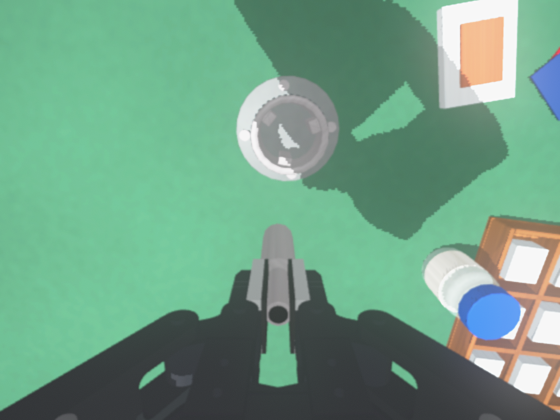

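The wrist view shows the chuck at about (288,128), open, and the held bit upright. Fitted axis is (0.5402, -0.2127). Inserting the bit.

Emit:
{"op": "apply_moves", "data": {"series": [[27,4,0,0,0,0,0],[27,4.5,0,0,0,0,0],[0,0,0,0,0,0,0],[0,0,20,0,0,0,0],[0,0,25,0,0,0,0],[0,0,0,0,0,0,0],[0,0,15,0,0,0,0],[0,0,15,0,0,0,0],[0,0,15,0,0,0,0],[0,0,12,0,0,0,0],[0,0,6,0,0,0,0],[0,0,0,0,0,0,0]]}}

```text
time_s: 8.72
position: [0.5395, -0.2147, 0.079]
tool_rot: [[-0.135, 0.991, -0.0], [0.991, 0.135, 0.0], [0.0, -0.0, -1.0]]
ft_force: [-0.4, 0.5, -1.1]
grip_width: 0.0086
gripper_force: 48.8
```

Emit:
{"op": "apply_moves", "data": {"series": [[0,0,0,0,0,0,0],[0,0,0,0,0,0,0]]}}

```text
time_s: 8.98
position: [0.5397, -0.2148, 0.0798]
tool_rot: [[-0.135, 0.991, 0.001], [0.991, 0.135, -0.0], [-0.001, 0.001, -1.0]]
ft_force: [0.0, 0.0, -0.8]
grip_width: 0.0092
gripper_force: 48.8
```

Emit:
{"op": "apply_moves", "data": {"series": [[1.5,0,2,0,0,0,0],[0,0,1,0,0,0,0],[0,0,1,0,0,0,0],[0,0,0,0,0,0,0],[0,0,0,0,0,0,0]]}}

```text
time_s: 9.6
position: [0.5394, -0.2132, 0.0755]
tool_rot: [[-0.135, 0.991, 0.0], [0.991, 0.135, -0.0], [-0.0, 0.0, -1.0]]
ft_force: [-0.6, -0.2, 1.3]
grip_width: 0.0082
gripper_force: 49.2
```

Emit:
{"op": "apply_moves", "data": {"series": [[0,0,0,0,0,0,0.2],[0,0,0,0,0,0,0.3],[0,0,0,0,0,0,1],[0,0,0,0,0,0,1],[0,0,0,0,0,0,1],[0,0,0,0,0,0,1],[0,0,-20,0,0,0,1],[0,0,-40,0,0,0,1],[0,0,-20,0,0,0,1],[0,0,0,0,0,0,1],[0,0,0,0,0,0,1]]}}

```text
time_s: 10.98
position: [0.5389, -0.2129, 0.1542]
tool_rot: [[-0.135, 0.991, -0.001], [0.991, 0.135, 0.001], [0.001, -0.001, -1.0]]
ft_force: [0.8, -0.6, 0.2]
grip_width: 0.0858
gripper_force: 0.0
```

```bash
cat > chk.py <<'E'
from h import *
import sys
s=telemetry.observe();print(s['position'],s['q'],s['time_s'])
c=cam('wrist');P=cloud(c);v=c['z_map']>0
d=np.hypot(P[...,0]-.540,P[...,1]+.2127)
q=P[v&(d<.016)&(P[...,2]>.097)&(P[...,2]<.108)];print('top',len(q),q.mean(0),q.min(0),q.max(0))
q=P[v&(d<.016)&(P[...,2]>.08)&(P[...,2]<.095)];print('barrel',len(q),q.mean(0),q.min(0),q.max(0))
save(c,sys.argv[1])
E
python3 chk.py w4
```

```text
[ 0.53893251 -0.21292966  0.15420908] [-3.32586799e+01  2.84535058e+01  7.66066610e+01  2.04527843e-03
  7.50411618e+01 -4.10146293e+01] 10.975
top 279 [ 0.53977749 -0.2122899   0.10192913] [ 0.53448258 -0.21829144  0.09720565] [ 0.54527289 -0.20741493  0.10450918]
barrel 124 [ 0.53934196 -0.20892598  0.08758966] [ 0.53456125 -0.21283647  0.0801577 ] [ 0.54491347 -0.20741229  0.09490172]
```

View pics/w4.png

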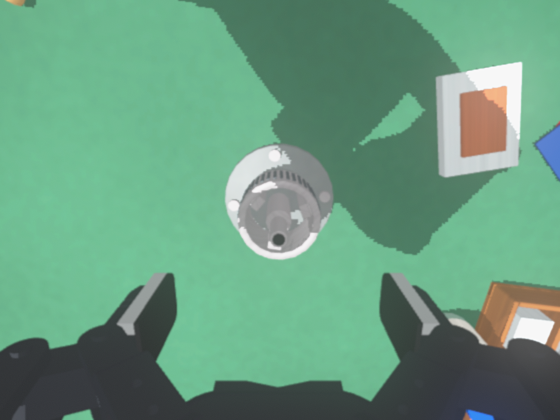

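The bit stands upright in the open chuck (hole at (279,240)), top at z=0.102. Lowering around the sleeve and gripping it.

Emit:
{"op": "apply_moves", "data": {"series": [[0,1.3,10,0,0,0,1],[0,0,25,0,0,0,1],[0,0,25,0,0,0,1],[0,0,20,0,0,0,1],[0,0,15,0,0,0,1],[0,0,12,0,0,0,1],[0,0,6,0,0,0,1],[0,0,4,0,0,0,1],[0,0,0,0,0,0,1],[0,0,0,0,0,0,1]]}}

```text
time_s: 12.28
position: [0.5408, -0.2131, 0.0388]
tool_rot: [[-0.135, 0.991, 0.001], [0.991, 0.135, -0.0], [-0.001, 0.001, -1.0]]
ft_force: [0.6, -0.5, -0.3]
grip_width: 0.0852
gripper_force: 0.0
```

Emit:
{"op": "apply_moves", "data": {"series": [[0,0,0,0,0,0,0.6],[0,0,0,0,0,0,0.5],[0,0,0,0,0,0,0.3],[0,0,0,0,0,0,0],[0,0,0,0,0,0,0],[0,0,0,0,0,0,0]], "grip_force": 100}}

```text
time_s: 13.02
position: [0.5396, -0.2131, 0.0394]
tool_rot: [[-0.135, 0.991, -0.002], [0.991, 0.135, -0.0], [0.0, -0.002, -1.0]]
ft_force: [-8.2, 0.4, 11.4]
grip_width: 0.0563
gripper_force: 104.7
```

Emit:
{"op": "apply_moves", "data": {"series": [[0,0,0,0,0,5,0],[0,0,0,0,0,5,0],[0,0,0,0,0,5,0],[0,0,0,0,0,5,0],[0,0,0,0,0,5,0],[0,0,0,0,0,5,0],[0,0,0,0,0,5,0],[0,0,0,0,0,5,0]], "grip_force": 120}}

```text
time_s: 14.02
position: [0.5405, -0.2133, 0.0395]
tool_rot: [[0.535, 0.845, -0.0], [0.845, -0.535, -0.001], [-0.001, 0.001, -1.0]]
ft_force: [-3.7, -0.7, 9.5]
grip_width: 0.0556
gripper_force: 124.4
```

```bash
python3 - <<'E'
from h import *
s=telemetry.observe();print(s['position'],s['q'],s['wrist_torque'],s['ft_force'],s['joint_efforts'])
E
```

```text
[ 0.54045791 -0.21334916  0.03953591] [-3.31823090e+01  3.63058317e+01  8.39891319e+01 -6.80042579e-02
  5.96730687e+01 -8.05038079e-01] [0.24212511 0.9663166  0.43581229] [-3.71515248 -0.74730554  9.46041796] [  0.59586078 -46.76653862 -16.36272669   0.68372425  -1.10990569
  -0.49339699]
```

Emit:
{"op": "apply_moves", "data": {"series": [[0,0,0,0,0,5,0],[0,0,0,0,0,5,0],[0,0,0,0,0,5,0],[0,0,0,0,0,5,0],[0,0,0,0,0,5,0],[0,0,0,0,0,3,0],[0,0,0,0,0,0,0]]}}

```text
time_s: 14.9
position: [0.541, -0.2139, 0.0396]
tool_rot: [[0.868, 0.497, 0.002], [0.497, -0.868, -0.003], [-0.0, 0.003, -1.0]]
ft_force: [-3.8, -0.7, 8.0]
grip_width: 0.0547
gripper_force: 124.7
```

```bash
python3 - <<'E'
from h import *
s=telemetry.observe();print(s['position'],s['q'],s['wrist_torque'],s['ft_force'])
E
```

```text
[ 0.54100887 -0.21389006  0.03957362] [-33.18473942  36.31563801  83.95855193  -0.10084866  59.56442499
  27.06071777] [-0.70272903  0.15464368  0.37957276] [-3.80100772 -0.67194278  7.97342991]
```

Emit:
{"op": "apply_moves", "data": {"series": [[0,0,0,0,0,2,0],[0,0,0,0,0,2,0],[0,0,0,0,0,2,0],[0,0,0,0,0,1,0]]}}

```text
time_s: 15.4
position: [0.5416, -0.2138, 0.0397]
tool_rot: [[0.921, 0.389, 0.003], [0.389, -0.921, -0.003], [0.001, 0.004, -1.0]]
ft_force: [2.0, -0.4, 7.7]
grip_width: 0.0545
gripper_force: 125.8
```

```bash
python3 - <<'E'
from h import *
s=telemetry.observe();print(s['position'],s['q'][5],s['wrist_torque'],s['ft_force'])
E
```

```text
[ 0.54159815 -0.21379037  0.03970167] 33.96981399474099 [-0.06649603 -0.19652558  1.67499183] [ 1.98156963 -0.37152258  7.71772582]
```

Torque jumped to 1.7 N m, so the sleeve is at its stop. Releasing and rising.

Emit:
{"op": "apply_moves", "data": {"series": [[0,0,0,0,0,0,0.8],[0,0,0,0,0,0,1],[0,0,0,0,0,0,1],[0,0,0,0,0,0,1],[0,0,0,0,0,0,1],[0,0,-20,0,0,0,1],[0,0,-40,0,0,0,1],[0,0,-40,0,0,0,1],[0,0,-30,0,0,0,1],[0,0,0,0,0,0,1],[0,0,0,0,0,0,1]]}}

```text
time_s: 16.77
position: [0.5402, -0.2127, 0.1673]
tool_rot: [[0.922, 0.387, -0.001], [0.387, -0.922, 0.001], [-0.001, -0.001, -1.0]]
ft_force: [0.5, 0.5, 0.1]
grip_width: 0.0854
gripper_force: 0.0
```

```bash
python3 chk.py w5
```

```text
[ 0.54020992 -0.21274612  0.16732551] [-3.31712033e+01  2.78471749e+01  7.53154971e+01 -1.14821000e-03
  7.69344956e+01  3.40716644e+01] 16.775
top 253 [ 0.54124023 -0.21236267  0.10186148] [ 0.53506685 -0.21779475  0.09712092] [ 0.54606752 -0.20727319  0.10403946]
barrel 101 [ 0.54427833 -0.21076854  0.08788706] [ 0.5396223  -0.2164924   0.08007515] [ 0.54608124 -0.20706501  0.09498178]
```

View pics/w5.png

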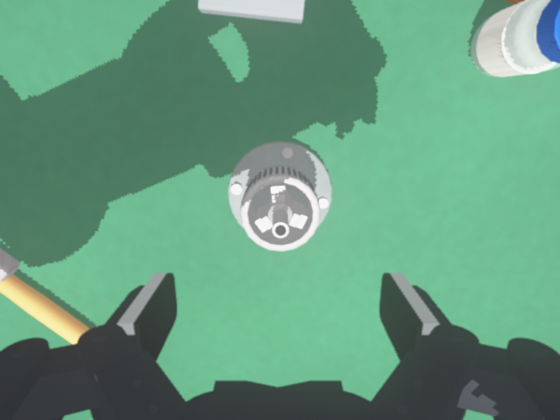

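The picture shows the three jaws closed around the upright bit (hole at (280,229)), and its top is still at z=0.102 and centred. Handing in.

```bash
python3 -c "
from rig import env;print(env.close_job())"
```

```text
the job is handed in; nothing more can be done
None
```

The bit stands upright, centred and gripped in the chuck, with the sleeve turned to its stop and the gripper clear; I handed the job in at about 17 s of the 54 s allowed, and no verdict came back.

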